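# Change over the tea caddies: tip one lid shut, flip the other open

### The arm

A 7-joint arm with a two-finger parallel gripper is mounted at the origin on the work surface. World frame = base frame: x ahead of the robot, y to its left, z up, the work surface at z = 0. Lengths are in m, angles in rad, forces in N, time in s.
With the tool pointing down it reaches from about 0.4 to 0.875 m from the base axis. Payload 19.3 kg.
Tool frame: the origin (TCP) lies on the centre line of the jaws, within the pads' length; the fingertips stand 8 mm ahead of it and the grasp point (between the pads) lies 11 mm behind it; z points along the fingers, y is the line along which they close (so a half turn about z gives the same grasp; the last joint's range is limited). The gripper opens to 85 mm and grips with 20 to 120 N. Pads are 22 mm wide; open, the fingers measure 114 mm over their backs; the gripper's body (76 mm by 85 mm) begins 54 mm behind the grasp point. The pads swing forward as they close: fully open they stand 13 mm farther back than shut.
Start: joints at [1.249, 0.521, -0.036, 1.599, 0.021, 1.021, -0.113], TCP at [0.156, -0.605, 0.239] pointing down, gripper open.
Joint ranges: [-2.91, 2.91], [-0.3, 2.13], [-1.5, 1.42], [0.17, 2.43], [-1.26, 4.41], [0.16, 1.93], [-2.52, 2.52]. Speed limits (rad/s): [1.89, 1.89, 2.39, 2.39, 3.01, 3.01, 3.01].

### API

Orientations are given as [roll, pitch, yaw] about the fixed x, y, z axes, in that order (R = Rz(yaw) Ry(pitch) Rx(roll)).
In Python, from workcell import status, grab_frame, camera_params, bot, search_frame, silhouettes gives the robot as it stands.
- The arm moves only by the shell command python3 -m creep 'ROWS' [FORCE]. ROWS is JSON, a list of rows, each a list of 5 numbers: the shift along the tool's x, y, z in units of 60 mm (1.0 is 60 mm), then the turn about the tool's z in units of 8 degrees (1.0 is 8 degrees), then the opening, from 0 (shut) to 1 (fully open). In form: [[x, y, z, twist, hand], ...]. A call has 1 to 5 rows; each row is the pose to reach, as a shift and turn from the pose commanded when the call began, along the tool's axes at that moment; what a row does not reach only later rows make up. A row lasts 1/8 s, in which the tool goes at most 62.5 mm and 10.7 degrees, less where a joint would pass 70% of its speed; a pose out of reach is approached as far as the arm can. A call with a gripper value outside its range is refused whole. The fingers move at their own pace and stop on an object; FORCE is the grip in N (left out, the last holds). Time passes only in rows, so rows that repeat a pose let the fingers close. It gives the time, the measured TCP pose, the force, the opening and the grip force at its end, in the units of the state.
- status.observe(): the state, without advancing time (a new reading comes with each control period).
- grab_frame(name): name is "scene" or "top"; returns the picture (400x640x3 uint8, blue, green, red); there is no depth.
- camera_params(name): a dict with "K" (3x3 intrinsics, pixels), "rvec" (rotation vector, rad) and "tvec" (3), from world to camera coordinates, as OpenCV has them. Camera axes: x right, y down, z forward; pixel columns grow to the right and rows downward; lengths in m; the calibration is good to about 2 mm. A picture is of the moment at which its call begins. camera_params takes no time and is no camera call.
- bot.job_done(): hands the job in; it is judged then, once.
Trained networks look in the newest picture that a camera, given by its name, has taken for a name from the list of things; names that differ only in an ending like _2 or _b are one class to them, and where a whole thing is asked for, a point or a joint stands for the part that bears it (a point fixed in the world has none). Each returns a list of dicts, best first, with "p" (0 to 1); they miss things now and then, are a little off and sometimes report something else, mostly with a low value. They report only what shows in the picture. A call takes as long as a camera call. They do not tell look-alikes from the thing itself.
- search_frame(camera, name): "extent" ([left, top, right, bottom] as shares, 0 to 1, of the picture: columns of its width, rows of its height, round what is visible of it).
- silhouettes(camera, name): "mask" (400x640 bool, what is visible of it) and "extent" ([left, top, right, bottom] as shares, 0 to 1, of the picture: columns of its width, rows of its height, round what is visible of it).
The state is a dict: "clock": time; "qpos": joint angles; "qd": joint speeds; "joint_efforts": joint torques, N m; "position": TCP position; "tool_rot": TCP orientation; "force": force on the tool from outside, world axes, zero at the start; "moment": the same for the moment, N m; "grip_width": finger opening in m; "finger_force": force on a finger pad.
Only numpy, scipy, OpenCV 4.12 (cv2) and the standard library are available. Lean on these libraries where they do the work, as an engineer would, in place of code of your own. Each camera call takes 0.05 s, during which the arm holds its last target. There are 200 camera calls.

### The job

Coffee sticks are finished and tea is next: first tip the open lid of the narrow bamboo caddy forward so that it falls shut, then push the wide caddy's lid up by its front tab and over past upright, so that it stays fully open by its own weight. Do it with the fingertips only: both caddies stay standing where they are, neither is lifted, and the cups, jug, jar and spoon are left alone.

Things in the scene. Friction and masses are not known exactly. Their poses are not given: they have to be found in the camera images.
- wide_caddy: the wide bamboo caddy: an open box 170 mm wide (its y), 100 mm deep (its x) and 100 mm high, about 0.9 kg, standing loose on the table. Origin: centre of its underside; its z is up, its -x side is the front with the tab, the lid's hinge runs along the top of its far (+x) side
- wide_lid (a joint): hinge angle of the wide caddy's lid, rad: 0 shut and level on the box, 1.57 upright, 1.9 fully open (resting on its stop, leaning 19 degrees back beyond upright). It starts shut. The hinge is free-running with light damping and the lid weighs 0.05 to 0.2 kg: below about 1.5 it falls shut by itself, beyond about 1.5 it falls open by itself
- wide_lid_tab (a point): thumb tab of the wide caddy's lid: 56 mm wide, 8 mm thick, sticking out 25 mm beyond the box front in the plane of the lid, free underneath. The point is the middle of the tab's underside (12.5 mm in from its front edge; 112.5 mm from the hinge line); axes turn with the lid: -x points from the hinge to the tab, z out of the lid's outer (top) face
- wide_lid_hinge (a point): middle of the hinge line of the wide caddy's lid, 100 mm above the table, level with the underside of the shut lid. The lid is 100 mm long from here to the box front (125 mm with the tab), 8 mm thick, as wide as its box
- narrow_caddy: the narrow bamboo caddy: an open box 90 mm wide (its y), 100 mm deep (its x) and 100 mm high, about 0.9 kg, standing loose on the table. Origin: centre of its underside; its z is up, its -x side is the front with the tab, the lid's hinge runs along the top of its far (+x) side
- narrow_lid (a joint): hinge angle of the narrow caddy's lid, rad: 0 shut and level on the box, 1.57 upright, 1.9 fully open (resting on its stop, leaning 19 degrees back beyond upright). It starts open. The hinge is free-running with light damping and the lid weighs 0.05 to 0.2 kg: below about 1.5 it falls shut by itself, beyond about 1.5 it falls open by itself
- narrow_lid_tab (a point): thumb tab of the narrow caddy's lid: 56 mm wide, 8 mm thick, sticking out 25 mm beyond the box front in the plane of the lid, free underneath. The point is the middle of the tab's underside (12.5 mm in from its front edge; 112.5 mm from the hinge line); axes turn with the lid: -x points from the hinge to the tab, z out of the lid's outer (top) face
- narrow_lid_hinge (a point): middle of the hinge line of the narrow caddy's lid, 100 mm above the table, level with the underside of the shut lid. The lid is 100 mm long from here to the box front (125 mm with the tab), 8 mm thick, as wide as its box
- cup_mid: paper cup, 74 mm wide at the rim, 54 mm at the foot, 90 mm high, in the row with the two caddies (the three swap places); origin at the centre of its underside; a bystander
- cup_left: paper cup like the other, on the robot's left; origin at the centre of its underside; a bystander
- cup_right: paper cup like the other, on the robot's right; origin at the centre of its underside; a bystander
- cup_stack: upside-down stack of paper cups, 74 mm wide, 145 mm high, on the right farther back; origin at the centre of its underside; a bystander
- jug: steel vacuum jug, 128 mm wide, 205 mm high, with a black handle, behind the caddies; origin at the centre of its underside; a bystander
- sugar_jar: white jar with a steel cap, 68 mm wide, 100 mm high, behind the caddies; origin at the centre of its underside; a bystander
- spoon: steel spoon, 150 mm long, lying flat on the left; origin at its underside, near the middle of its length; a bystander
Not all that is in view belongs to the job. What is shaped like the wide_caddy but red is not meant.

How it is judged:
On the way, in this order (a step that is already met when the one before it is completed fails the run):
1. the narrow caddy's lid is shut, while the wide one's is still shut (value of joint narrow_lid below 0.08 rad and value of joint wide_lid below 0.3 rad), for 0.2 s.
2. the wide caddy's lid is fully open (value of joint wide_lid above 1.75 rad), for 0.2 s.
At the end, for the whole second after the job is handed in: the wide lid rests open beyond 1.75 rad, the narrow lid is shut (below 0.08 rad), both at rest; both caddies at rest, upright (within 0.05 rad) and within 40 mm of where they started (value of joint wide_lid above 1.75 rad and velocity of joint wide_lid between -0.1 and 0.1 rad/s and velocity of joint narrow_lid between -0.1 and 0.1 rad/s and value of joint narrow_lid below 0.08 rad and linear speed of each of wide_caddy, narrow_caddy below 0.02 m/s and angle between each of wide_caddy, narrow_caddy's own z axis and vertical below 0.05 rad and distance of each of wide_caddy, narrow_caddy from where it was at the start of the episode below 0.04 m); the robot touches nothing.
It fails at once if the wide caddy is lifted off the table (over 12 mm), tipped (over 0.25 rad) or shoved (over 40 mm) (height (world z) of wide_caddy above 0.012 m or angle between wide_caddy's own z axis and vertical above 0.25 rad or distance of wide_caddy from where it was at the start of the episode above 0.04 m).
It fails at once if the narrow caddy is lifted off the table (over 12 mm), tipped (over 0.25 rad) or shoved (over 40 mm) (height (world z) of narrow_caddy above 0.012 m or angle between narrow_caddy's own z axis and vertical above 0.25 rad or distance of narrow_caddy from where it was at the start of the episode above 0.04 m).
It fails at once if a cup, the jug, the jar or the spoon is moved by more than 25 mm, lifted or knocked over (distance of any of cup_mid, cup_left, cup_right, cup_stack, jug, sugar_jar, spoon from where it was at the start of the episode above 0.025 m or angle between any of cup_mid, cup_left, cup_right, cup_stack, jug, sugar_jar's own z axis and vertical above 0.3 rad).
It also fails if it takes over 48 s, if anything falls off the work surface, if the arm or the gripper's body presses on something with over 40 N, if the wrist force passes 120 N, or if a joint passes its speed limit or range.

## Working session

There is one attempt and no reset: what is moved stays moved. The work goes in short steps, Python scripts to look and compute and a shell command to move; the robot and the scene stay as the last step left them, time stands still between calls to the robot, and variables do not carry over. Pictures are saved under pics/ and viewed, at most 10 in all, crops included, and the job is handed in when it is done.

```bash
mkdir -p pics; python3 - <<'E'
from workcell import status, grab_frame, camera_params, bot, search_frame, silhouettes
import cv2,numpy as np
for c in("scene","top"):
    cv2.imwrite(f"pics/{c}0.png",grab_frame(c))
    p=camera_params(c);R=cv2.Rodrigues(np.array(p["rvec"],float))[0];print(c,np.round(-R.T@np.array(p["tvec"]).ravel(),3))
    for n in("wide_caddy","narrow_caddy","cup_mid","jug","sugar_jar"):
        print(c,n,[(round(d["p"],2),[int(v*s) for v,s in zip(d["extent"],(640,400,640,400))]) for d in search_frame(c,n)[:3]])
s=status.observe();print({k:np.round(s[k],3).tolist() for k in("clock","position","tool_rot","force","grip_width")})
E
```

```text
scene [ 0.979 -0.652  0.882]
scene wide_caddy [(0.82, [196, 170, 244, 237]), (0.7, [273, 170, 336, 243]), (0.63, [258, 109, 314, 156])]
scene narrow_caddy [(0.93, [313, 120, 365, 172])]
scene cup_mid [(0.87, [228, 231, 252, 274]), (0.26, [273, 169, 334, 244]), (0.24, [274, 174, 336, 223])]
scene jug [(0.91, [364, 195, 430, 271])]
scene sugar_jar [(0.93, [324, 257, 355, 301]), (0.35, [365, 189, 429, 270]), (0.21, [272, 175, 338, 223])]
top [ 0.306 -0.013  1.24 ]
top wide_caddy [(0.93, [326, 240, 398, 309]), (0.58, [291, 173, 354, 222]), (0.56, [184, 260, 257, 333])]
top narrow_caddy [(0.77, [212, 169, 251, 239])]
top cup_mid [(0.61, [391, 202, 420, 228])]
top jug [(0.94, [299, 63, 340, 136])]
top sugar_jar [(0.77, [360, 115, 388, 148]), (0.46, [391, 203, 417, 228])]
{'clock': 0.6, 'position': [0.156, -0.605, 0.239], 'tool_rot': [3.142, -0.0, 0.252], 'force': [0.441, -0.354, -1.611], 'grip_width': 0.085}
```

View pics/scene0.png

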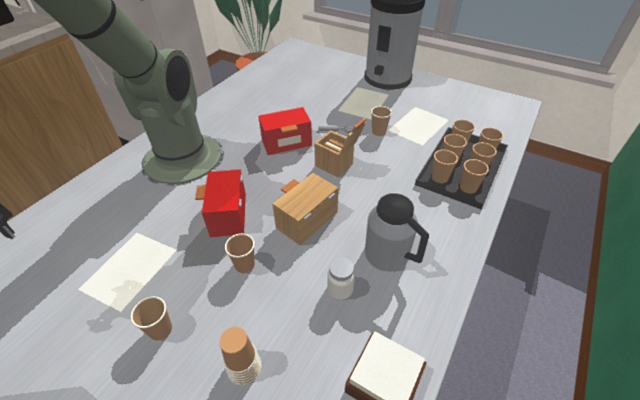

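View pics/top0.png

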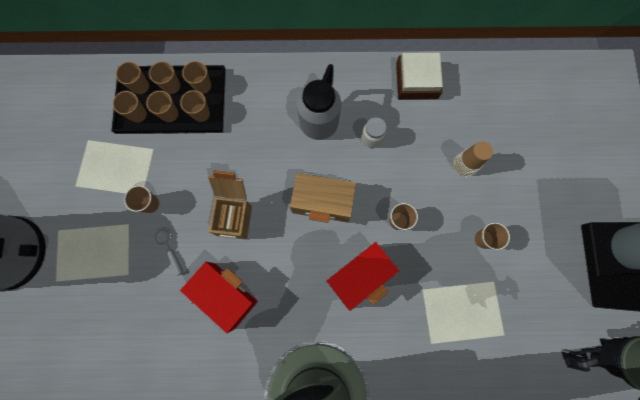

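The top view shows the bamboo wide caddy at (323,197) with its tab at (319,217), and the open narrow caddy at (229,205). Candidates for the wide caddy are red at (218,297), red at (363,276) and bamboo at (323,197). I choose the bamboo one. I'll fit the poses to the silhouettes in both views and check them in a crop.

```bash
cat > h.py <<'E'
from workcell import status, grab_frame, camera_params, bot, search_frame, silhouettes
import cv2,numpy as np
P={c:camera_params(c) for c in("scene","top")}
def proj(c,pts): 
    p=P[c];return cv2.projectPoints(np.array(pts,float).reshape(-1,3),np.array(p["rvec"],float),np.array(p["tvec"],float),np.array(p["K"],float),None)[0].reshape(-1,2)
def ray(c,uv,z):
    p=P[c];R=cv2.Rodrigues(np.array(p["rvec"],float))[0];C=-R.T@np.array(p["tvec"],float).ravel()
    d=R.T@np.linalg.inv(np.array(p["K"],float))@np.array([*uv,1.]);return C+d*(z-C[2])/d[2]
def cube(x0,x1,w,z0,z1): return np.array([[x,y,z] for x in(x0,x1) for y in(-w/2,w/2) for z in(z0,z1)])
def parts(x,y,yaw,w,lid):
    c,s=np.cos(yaw),np.sin(yaw);R=np.array([[c,-s,0],[s,c,0],[0,0,1]])
    cl,sl=np.cos(lid),np.sin(lid);Rl=np.array([[cl,0,sl],[0,1,0],[-sl,0,cl]])
    h=np.array([.05,0,.1])
    out=[cube(-.05,.05,w,0,.1)]+[ (Rl@k.T).T+h for k in(cube(-.1,0,w,0,.008),cube(-.125,-.1,.056,0,.008))]
    return [(R@k.T).T+[x,y,0] for k in out]
def draw(c,pp):
    m=np.zeros((400,640),np.uint8)
    for k in pp: cv2.fillConvexPoly(m,cv2.convexHull(np.round(proj(c,k)*8).astype(np.int32)),1,shift=3)
    return m>0
E
cat > m.py <<'E'
from h import *
from scipy.optimize import minimize
import sys
imgs={c:grab_frame(c) for c in("scene","top")}
near={"wide_caddy":{"scene":(307,206),"top":(323,197)},"narrow_caddy":{"scene":(339,146),"top":(229,205)}}
crop=imgs["top"].copy()
for n,w,lid in(("wide_caddy",.17,0.),("narrow_caddy",.09,1.9)):
    M={}
    for c in imgs:
        for d in silhouettes(c,n):
            e=np.array(d["extent"])*[640,400,640,400];q=np.array(near[n][c])
            if np.hypot(*((e[:2]+e[2:])/2-q))<20: M[c]=d["mask"];print(n,c,round(d["p"],2),d["mask"].sum());break
    x0=ray("top",near[n]["top"],.1)
    def cost(v,cs=M): 
        s=0
        for c in cs:
            m=draw(c,parts(v[0],v[1],v[2],w,lid));s+=(m^M[c]).sum()/(m|M[c]).sum()
        return s
    for cs in (list(M),["top"],["scene"]):
        if not set(cs)<=set(M): continue
        r=min((minimize(cost,[x0[0],x0[1],a],args=(cs,),method="Nelder-Mead",options=dict(initial_simplex=[[x0[0],x0[1],a],[x0[0]+.02,x0[1],a],[x0[0],x0[1]+.02,a],[x0[0],x0[1],a+.15]])) for a in(-.25,0,.25)),key=lambda r:r.fun)
        print(n,cs,np.round(r.x,4),round(r.fun,3))
        if len(cs)==len(M):
            for k in parts(*r.x,w,lid):
                cv2.polylines(imgs["top"],[cv2.convexHull(np.round(proj("top",k)).astype(np.int32))],True,(255,0,255),1)
                cv2.polylines(imgs["scene"],[cv2.convexHull(np.round(proj("scene",k)).astype(np.int32))],True,(255,0,255),1)
a=cv2.resize(imgs["top"][150:250,190:430],None,fx=3.2,fy=3.2,interpolation=2)
b=cv2.resize(imgs["scene"][100:250,190:430],None,fx=1.8,fy=1.8,interpolation=2);b=cv2.copyMakeBorder(b,0,0,0,a.shape[1]-b.shape[1],0)
cv2.imwrite("pics/fit.png",np.vstack([a,b]))
for n,z,r in(("cup_mid",.09,0),("jug",.205,0),("sugar_jar",.1,0),("spoon",0,0)):
    for d in search_frame("top",n)[:1]:
        e=np.array(d["extent"])*[640,400,640,400];print(n,round(d["p"],2),e.round(),ray("top",(e[:2]+e[2:])/2,z).round(3))
E
python3 m.py
```

```text
wide_caddy scene 0.78 3178
wide_caddy top 0.7 2547
wide_caddy ['scene', 'top'] [ 0.5447 -0.0225 -0.1572] 0.089
wide_caddy ['top'] [ 0.5468 -0.0247 -0.1736] 0.05
wide_caddy ['scene'] [ 0.5439 -0.023  -0.1825] 0.024
narrow_caddy scene 0.71 1592
narrow_caddy top 0.97 2310
narrow_caddy ['scene', 'top'] [ 0.4871  0.2416 -0.1401] 0.108
narrow_caddy ['top'] [ 0.4892  0.242  -0.1433] 0.05
narrow_caddy ['scene'] [ 0.4854  0.2444 -0.0622] 0.041
cup_mid 0.82 [392. 202. 416. 231.] [ 0.484 -0.248  0.09 ]
jug 0.79 [300.  65. 341. 138.] [ 0.777 -0.018  0.205]
sugar_jar 0.64 [362. 115. 389. 150.] [ 0.728 -0.177  0.1  ]
spoon 0.91 [153. 226. 181. 276.] [0.401 0.438 0.   ]
```

View pics/fit.png

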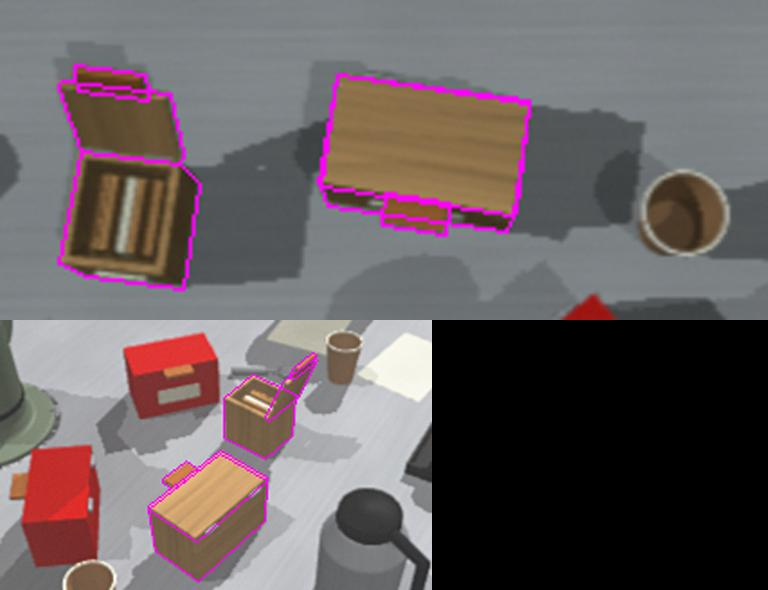

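The fits overlay both boxes within about 3 mm, and the choice is confirmed: bamboo wide at (0.545,-0.023), yaw -0.165, and narrow at (0.4875,0.242), yaw -0.13. The tool only points down, so I'll do it in two parts:
- **Narrow lid:** push it from behind with closed fingers.
- **Wide tab:** straddle the 56 mm tab with the fingertips and carry it round the hinge arc.

```bash
python3 -m creep '[[0.4,-0.2,-0.9,0.8,0.3],[1.3,-0.8,-1.8,1.6,0],[2.2,-1.4,-1.8,2.4,0],[3.1,-1.9,-1.8,3,0],[4,-2.5,-1.8,3,0]]'; cat > t.py <<'E'
from h import *
import sys
s=status.observe();p=np.array(s["position"]);y=s["tool_rot"][2];c,n=np.cos(y),np.sin(y)
d=np.array([float(v) for v in sys.argv[1:4]])-p
print("pos",p.round(4),"yaw",round(y,3),"force",np.round(s["force"],1),"t",round(s["clock"],2),"units",np.round(np.array([d[0]*c+d[1]*n,d[0]*n-d[1]*c,-d[2]])/.06,2))
E
python3 t.py .621 .2245 .35
```

```text
clock: 1.72
position: [0.3373, -0.4147, 0.3475]
tool_rot: [3.141, -0.001, -0.169]
force: [0.5, -1.6, 0.7]
grip_width: 0.0003
finger_force: 0.0
pos [ 0.3373 -0.4147  0.3475] yaw -0.169 force [ 0.5 -1.6  0.7] t 1.73 units [  2.88 -11.3   -0.04]
```

```bash
python3 -m creep '[[0.4,-0.9,0,0,0],[0.8,-1.8,0,0,0],[1.2,-2.7,0,0,0],[1.6,-3.6,0,0,0],[2,-4.5,0,0,0]]'; python3 -m creep '[[0.2,-1,0,0,0],[0.4,-2,0,0,0],[0.6,-3,0,0,0],[0.6,-4,0,0,0],[0.6,-5,0,0,0]]';python3 t.py .621 .2245 .25
```

```text
clock: 2.35
position: [0.5, -0.1683, 0.3474]
tool_rot: [3.141, -0.001, -0.167]
force: [1.0, 0.1, -0.5]
grip_width: 0.0001
finger_force: 0.0
clock: 2.98
position: [0.5848, 0.1217, 0.3471]
tool_rot: [3.142, -0.0, -0.167]
force: [0.8, -1.1, -0.5]
grip_width: 0.0
finger_force: 0.0
pos [0.5848 0.1217 0.3471] yaw -0.167 force [ 0.8 -1.1 -0.5] t 2.98 units [ 0.31 -1.79  1.62]
```

```bash
python3 -m creep '[[0.2,-0.9,0,0,0],[0.3,-1.6,0,0,0],[0.3,-1.6,0.8,0,0],[0.3,-1.6,1.6,0,0],[0.3,-1.6,1.6,0,0]]';python3 t.py .621 .2245 .198; python3 - <<'E'
from h import *
cv2.imwrite("pics/a.png",np.vstack([cv2.resize(grab_frame("top")[120:270,150:400],(750,450)[:2])[:, :],]))
cv2.imwrite("pics/b.png",cv2.resize(grab_frame("scene")[50:250,220:460],None,fx=3,fy=3))
E
```

```text
clock: 3.6
position: [0.617, 0.2109, 0.2483]
tool_rot: [3.139, 0.005, -0.167]
force: [-0.3, -0.2, 1.3]
grip_width: -0.0001
finger_force: 0.0
pos [0.617  0.2109 0.2483] yaw -0.167 force [-0.3 -0.2  1.3] t 3.6 units [ 0.03 -0.23  0.84]
```

View pics/b.png

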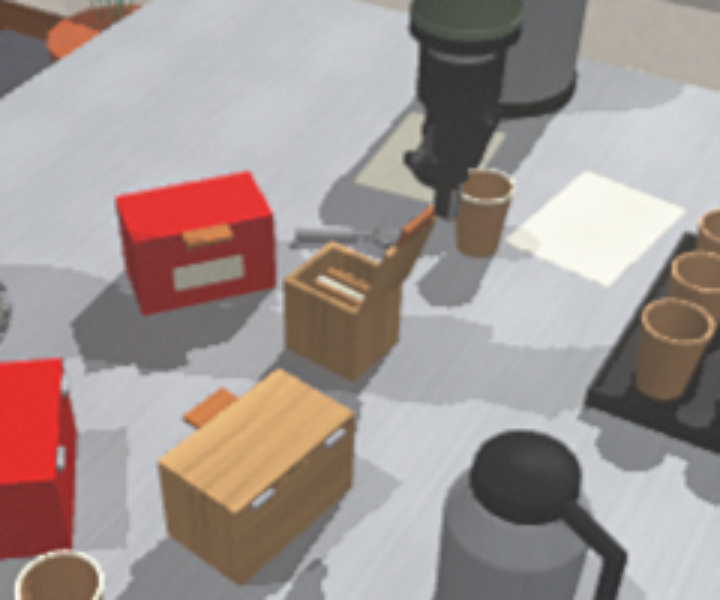

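The closed fingertips at about (440,205) in the crop stand just behind the narrow lid's tab, clear of the cup. I'll lower and push.

```bash
python3 -m creep '[[0,-0.2,0.5,0,0],[0,-0.2,0.8,0,0],[-0.25,-0.2,0.8,0,0],[-0.5,-0.2,0.8,0,0],[-0.65,-0.2,0.8,0,0]]';python3 -m creep '[[-0.2,0,0,0,0],[-0.4,0,0,0,0],[-0.6,0,0,0,0],[-0.8,0,0,0,0],[-0.9,0,0,0,0]]'; python3 t.py .621 .2245 .198; python3 - <<'E'
from h import *
cv2.imwrite("pics/c.png",cv2.resize(grab_frame("scene")[50:250,220:460],None,fx=2.5,fy=2.5))
E
```

```text
clock: 4.32
position: [0.5815, 0.23, 0.2041]
tool_rot: [-3.141, -0.001, -0.167]
force: [0.7, 0.1, -0.3]
grip_width: -0.0002
finger_force: 0.1
clock: 4.95
position: [0.5278, 0.2391, 0.2032]
tool_rot: [3.142, 0.0, -0.167]
force: [0.2, 0.1, 0.5]
grip_width: 0.0003
finger_force: 0.0
pos [0.5278 0.2391 0.2032] yaw -0.167 force [0.2 0.1 0.5] t 4.95 units [ 1.57 -0.02  0.09]
```

View pics/c.png

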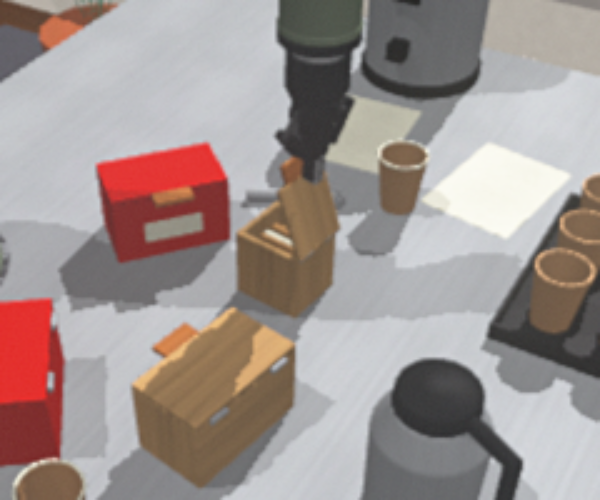

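The lid is tilted forward of upright and falling or about to. I'll push a little more, then rise.

```bash
python3 -m creep '[[-0.25,0,0,0,0],[-0.5,0,0,0,0],[-0.5,0,0,0,0],[-0.5,0,-0.8,0,0],[-0.5,0,-1.6,0,0.8]]';python3 -m creep '[[0,0.9,-0.4,0,0.8],[0,1.8,-0.4,0,0.8],[0,2.7,-0.4,0,0.8],[0,3.6,-0.4,0,0.8],[0,3.6,-0.4,0,0.8]]'; python3 - <<'E'
from h import *
a=cv2.resize(grab_frame("scene")[90:250,220:460],None,fx=2.5,fy=2.5);cv2.imwrite("pics/d.png",a)
E
python3 t.py .472 -.011 .16
```

```text
clock: 5.62
position: [0.499, 0.2437, 0.3003]
tool_rot: [3.141, 0.001, -0.167]
force: [0.9, -0.1, 0.7]
grip_width: 0.017
finger_force: 0.0
clock: 6.25
position: [0.4628, 0.027, 0.3234]
tool_rot: [3.141, -0.001, -0.173]
force: [0.5, 0.9, -0.1]
grip_width: 0.0686
finger_force: 0.0
pos [0.4632 0.0293 0.3234] yaw -0.17 force [ 0.1  0.3 -0. ] t 6.3 units [0.26 0.64 2.72]
```

View pics/d.png

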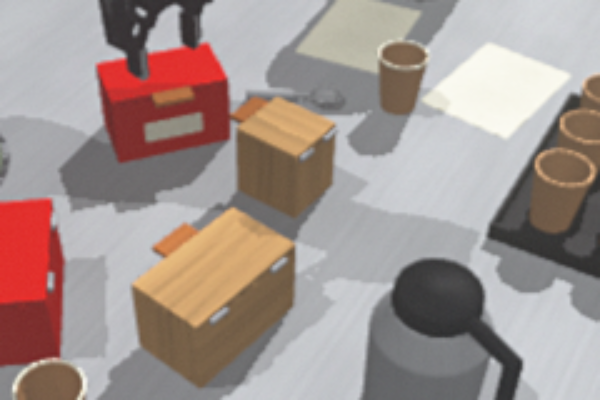

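The narrow caddy is shut (lid level at (290,125)). Next I'll touch the shut wide lid lightly with the half-open fingertips to find their true height.

```bash
python3 t.py .525 -.02 .135;  python3 -m creep '[[0.5,0.3,0.6,0,0.72],[0.9,0.7,1.3,0,0.72],[1.1,0.9,2,0,0.72],[1.1,0.9,2.7,0,0.72],[1.1,0.9,3,0,0.72]]';python3 -m creep '[[0,0,0,0,0.72],[0,0,0.1,0,0.72]]';python3 t.py .525 -.02 .125
```

```text
pos [0.4632 0.0293 0.3234] yaw -0.17 force [ 0.1  0.3 -0. ] t 6.3 units [1.16 0.64 3.14]
clock: 6.92
position: [0.5187, -0.0323, 0.1407]
tool_rot: [-3.141, 0.003, -0.166]
force: [1.0, -0.3, 0.7]
grip_width: 0.0614
finger_force: 0.0
clock: 7.18
position: [0.5201, -0.0328, 0.1379]
tool_rot: [-3.141, -0.002, -0.166]
force: [0.1, 0.2, -0.2]
grip_width: 0.0614
finger_force: 0.0
pos [ 0.5201 -0.0328  0.1379] yaw -0.166 force [ 0.1  0.2 -0.2] t 7.17 units [ 0.05 -0.22  0.22]
```

```bash
python3 -m creep '[[0,0,0.1,0,0.72],[0,0,0.2,0,0.72],[0,0,0.3,0,0.72],[0,0,0.3,0,0.72]]' | grep -E 'pos|^force'; for i in 1; do python3 -m creep '[[0,0,0.05,0,0.72],[0,0,0.05,0,0.72]]'| grep -E 'pos|^force';python3 -m creep '[[0,0,0.05,0,0.72],[0,0,0.05,0,0.72]]'| grep -E 'pos|^force'; done
```

```text
position: [0.519, -0.0334, 0.1187]
force: [-0.3, 0.7, 1.0]
position: [0.5192, -0.0334, 0.116]
force: [-0.3, 0.5, 0.1]
position: [0.5191, -0.0334, 0.1129]
force: [0.7, 0.5, 0.1]
```

```bash
python3 -m creep '[[0,0,0.05,0,0.72],[0,0,0.05,0,0.72]]'| grep -E 'pos|^force';python3 -m creep '[[0,0,0.05,0,0.72],[0,0,0.05,0,0.72]]'| grep -E 'pos|^force';
```

```text
position: [0.5194, -0.0334, 0.1109]
force: [-5.8, -0.2, 19.3]
position: [0.5196, -0.0334, 0.1101]
force: [-23.0, 0.8, 73.6]
```

Contact came at TCP z≈0.111, so the tips are 3 mm ahead of the TCP at this opening. I'll back off and move in front of the tab, from above.

```bash
python3 -m creep '[[0,0,-0.4,0,0.9],[0,0,-0.5,0,0.9],[-0.3,-0.15,-0.5,0,0.9],[-0.6,-0.3,-0.5,0,0.9],[-0.6,-0.3,-0.5,0,0.9]]'; python3 t.py .481 -.0123 .1035; python3 m.py 2>&1 | grep wide
```

```text
clock: 9.3
position: [0.4859, -0.0091, 0.1368]
tool_rot: [3.142, 0.001, -0.166]
force: [0.6, -0.4, -0.0]
grip_width: 0.0771
finger_force: 0.0
pos [ 0.4859 -0.0091  0.1368] yaw -0.166 force [ 0.6 -0.4 -0. ] t 9.3 units [-0.07  0.07  0.55]
wide_caddy scene 0.66 3077
wide_caddy ['scene'] [ 0.5433 -0.0214 -0.1484] 0.049
wide_caddy ['scene'] [ 0.5433 -0.0214 -0.1484] 0.049
```

```bash
python3 -m creep '[[-0.1,0.06,0,0,0.9],[-0.1,0.06,0.2,0,0.9],[-0.1,0.06,0.4,0,0.9],[-0.1,0.06,0.55,0,0.9],[-0.1,0.06,0.55,0,0.9]]'; python3 t.py .481 -.0123 .1035; python3 - <<'E'
from h import *
a=cv2.resize(grab_frame("scene")[140:250,240:370],None,fx=5,fy=5,interpolation=2);cv2.imwrite("pics/e.png",a)
E
```

```text
clock: 10.42
position: [0.4798, -0.0121, 0.1032]
tool_rot: [3.141, 0.002, -0.167]
force: [0.2, 0.0, -0.1]
grip_width: 0.0768
finger_force: 0.0
pos [ 0.4798 -0.0121  0.1032] yaw -0.167 force [ 0.2  0.  -0.1] t 10.43 units [ 0.02 -0.   -0.01]
```

View pics/e.png

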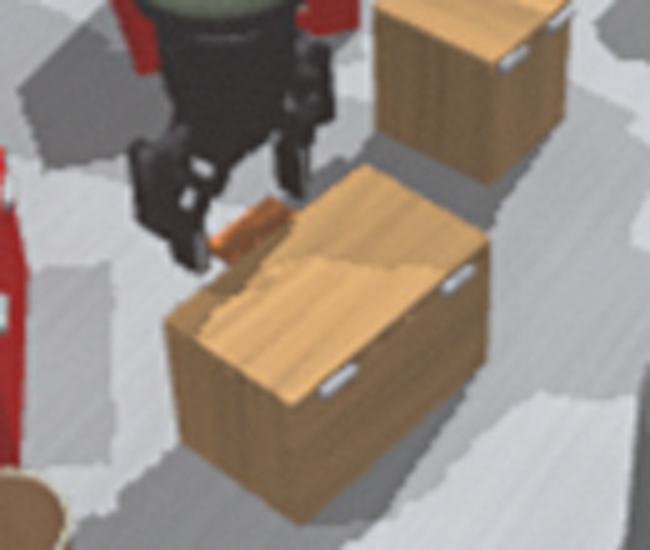

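The fingers straddle the orange tab ((190,265) and (290,190) in the crop). I'll close gently at 20 N.

```bash
python3 -m creep '[[0,0,0,0,0.75],[0,0,0,0,0.65],[0,0,0,0,0.6],[0,0,0,0,0.55],[0,0,0,0,0.55]]' 20; python3 - <<'E'
import numpy as np
r=.116
p=lambda t:np.array([-r*np.cos(t)+.004*np.sin(t), r*np.sin(t)+.004*np.cos(t)])
for t in np.arange(0,1.85,.1): d=(p(t)-p(0))/.06; print(round(t,2),np.round([d[0],-d[1]],2))
E
```

```text
clock: 11.1
position: [0.4805, -0.012, 0.1045]
tool_rot: [-3.141, -0.001, -0.167]
force: [-0.7, 2.2, 5.7]
grip_width: 0.0552
finger_force: 21.1
0.0 [ 0. -0.]
0.1 [ 0.02 -0.19]
0.2 [ 0.05 -0.38]
0.3 [ 0.11 -0.57]
0.4 [ 0.18 -0.75]
0.5 [ 0.27 -0.92]
0.6 [ 0.38 -1.08]
0.7 [ 0.5  -1.23]
0.8 [ 0.63 -1.37]
0.9 [ 0.78 -1.49]
1.0 [ 0.94 -1.6 ]
1.1 [ 1.12 -1.69]
1.2 [ 1.29 -1.76]
1.3 [ 1.48 -1.81]
1.4 [ 1.67 -1.85]
1.5 [ 1.86 -1.87]
1.6 [ 2.06 -1.86]
1.7 [ 2.25 -1.84]
1.8 [ 2.44 -1.8 ]
```

```bash
python3 -m creep '[[0.01,0,-0.1,0,0.55],[0.02,0,-0.19,0,0.55],[0.03,0,-0.28,0,0.55],[0.05,0,-0.38,0,0.55],[0.05,0,-0.38,0,0.55]]'; python3 - <<'E'
from h import *
a=cv2.resize(grab_frame("scene")[140:250,240:370],None,fx=5,fy=5,interpolation=2);cv2.imwrite("pics/f.png",a)
E
```

```text
clock: 11.72
position: [0.4836, -0.0128, 0.1274]
tool_rot: [-3.141, -0.001, -0.167]
force: [3.2, 0.5, -2.8]
grip_width: 0.0553
finger_force: 21.8
```

View pics/f.png

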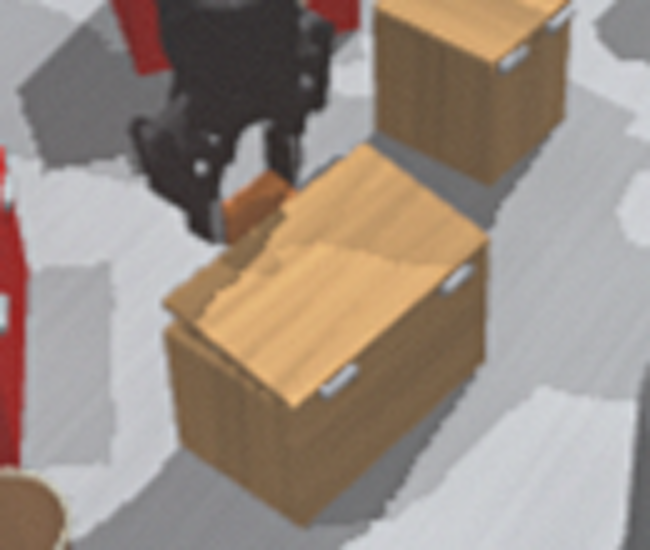

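The lid is lifted with the tab held and the box has not moved. I'll continue the arc.

```bash
python3 -m creep '[[0.06,0,-0.19,0,0.55],[0.13,0,-0.37,0,0.55],[0.22,0,-0.54,0,0.55],[0.33,0,-0.7,0,0.55],[0.45,0,-0.85,0,0.55]]'
```

```text
clock: 12.4
position: [0.5102, -0.0173, 0.1785]
tool_rot: [-3.142, 0.0, -0.167]
force: [2.3, 1.0, -4.7]
grip_width: 0.0549
finger_force: 22.0
```

```bash
python3 -m creep '[[0.13,0,-0.14,0,0.55],[0.28,0,-0.26,0,0.55],[0.44,0,-0.37,0,0.55],[0.62,0,-0.46,0,0.55],[0.79,0,-0.53,0,0.55]]'; python3 - <<'E'
from h import *
a=cv2.resize(grab_frame("scene")[110:250,230:390],None,fx=4,fy=4,interpolation=2);cv2.imwrite("pics/g.png",a)
E
```

```text
clock: 13.02
position: [0.5572, -0.025, 0.2101]
tool_rot: [-3.141, 0.0, -0.167]
force: [-1.0, 4.8, 0.8]
grip_width: 0.055
finger_force: 21.8
```

View pics/g.png

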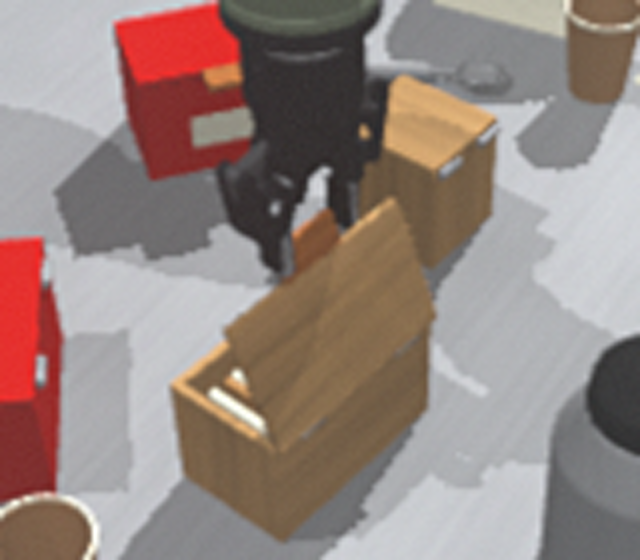

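The lid is at about 1.15 rad and the tab is still held, so I'll carry it over past upright.

```bash
python3 -m creep '[[0.19,0,-0.05,0,0.55],[0.38,0,-0.09,0,0.55],[0.57,0,-0.11,0,0.55],[0.77,0,-0.1,0,0.55],[0.96,0,-0.08,0,0.55]]'; python3 -m creep '[[0.1,0,0.02,0,0.55],[0.15,0,0.03,0,0.55],[0.15,0,0.03,0,0.55]]'; python3 - <<'E'
from h import *
a=cv2.resize(grab_frame("scene")[90:250,230:410],None,fx=3.5,fy=3.5,interpolation=2);cv2.imwrite("pics/i.png",a)
E
```

```text
clock: 13.7
position: [0.6146, -0.0345, 0.2151]
tool_rot: [-3.141, -0.002, -0.167]
force: [1.5, 4.9, 7.6]
grip_width: 0.0552
finger_force: 20.3
clock: 14.08
position: [0.6234, -0.0359, 0.2133]
tool_rot: [-3.141, -0.002, -0.167]
force: [1.3, 5.4, 9.2]
grip_width: 0.0554
finger_force: 20.2
```

View pics/i.png

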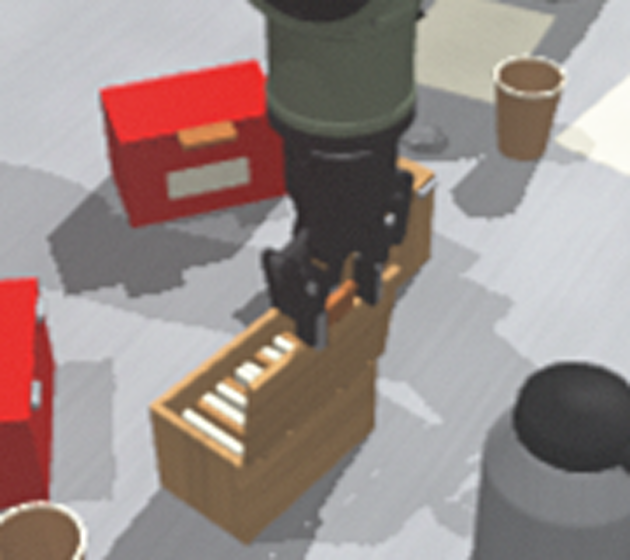

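The lid is beyond upright. I'll release and rise straight up, then move away.

```bash
python3 -m creep '[[0,0,0,0,0.75],[0,0,0,0,0.95],[0,0,-0.05,0,0.95],[0,0,-0.5,0,0.95],[0,0,-1.3,0,0.95]]'; python3 -m creep '[[0,0,-1,0,0.95],[0,0,-1.5,0,0.95],[-0.8,0.4,-1.5,0,0.95],[-1.6,0.8,-1.5,0,0.95],[-2.4,1.2,-1.5,0,0.95]]'; python3 -m creep '[[0,0.9,0,0,0.95],[0,1.8,0,0,0.95],[0,2.7,0,0,0.95],[0,3.6,0,0,0.95],[0,4.5,0,0,0.95]]'; cat > v.py <<'E'
from h import *
from scipy.optimize import minimize
near={"wide_caddy":{"scene":(307,195),"top":(323,190)},"narrow_caddy":{"scene":(339,146),"top":(229,210)}}
for n,w,l0,g in(("wide_caddy",.17,1.8,(.545,-.0225,-.16)),("narrow_caddy",.09,.1,(.487,.242,-.13))):
    for c in("scene","top"):
        grab_frame(c)
        for d in silhouettes(c,n):
            e=np.array(d["extent"])*[640,400,640,400]
            if np.hypot(*((e[:2]+e[2:])/2-near[n][c]))<28: break
        else: print(n,c,"missed");continue
        M=d["mask"]
        f=lambda v:(lambda m:(m^M).sum()/(m|M).sum())(draw(c,parts(*v[:3],w,v[3])))
        x=np.array([*g,l0]);S=[x]+[x+np.eye(4)[i]*s for i,s in enumerate((.015,.015,.1,-.25 if l0>1 else .25))]
        r=minimize(f,x,method="Nelder-Mead",options=dict(initial_simplex=S,maxiter=400));print(n,c,round(d["p"],2),np.round(r.x,3),round(r.fun,3))
s=status.observe();print(np.round(s["position"],3),np.round(s["force"],1),s["clock"])
E
python3 v.py
```

```text
clock: 14.75
position: [0.6214, -0.0363, 0.2904]
tool_rot: [3.141, 0.003, -0.167]
force: [0.2, 0.6, 0.5]
grip_width: 0.0813
finger_force: 0.0
clock: 15.38
position: [0.4665, -0.0838, 0.3808]
tool_rot: [3.141, -0.0, -0.167]
force: [1.3, -1.4, -0.0]
grip_width: 0.0813
finger_force: 0.0
clock: 16.0
position: [0.4226, -0.3512, 0.381]
tool_rot: [3.141, -0.0, -0.167]
force: [2.2, -0.2, -0.5]
grip_width: 0.0811
finger_force: 0.0
wide_caddy scene 0.59 [ 0.543 -0.022 -0.118  1.904] 0.051
wide_caddy top 0.56 [ 0.546 -0.025 -0.156  1.865] 0.023
narrow_caddy scene 0.97 [ 0.488  0.245 -0.054 -0.025] 0.065
narrow_caddy top 0.67 [ 0.49   0.241 -0.134 -0.037] 0.042
[ 0.424 -0.348  0.381] [ 0.5 -0.3  0.8] 16.4
```

Both views agree: the wide lid is at about 1.9, the narrow lid is shut, both caddies are where they started and the arm is clear.

```bash
python3 -c "
from workcell import bot
print(bot.job_done())"
```

```text
the job is handed in; nothing more can be done
None
```

I tipped the narrow caddy's lid shut, then opened the wide caddy's lid, which now rests at about 1.9 rad; both caddies are standing where they started, and the job is handed in at about 16 s of robot time (no verdict was returned).

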